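Bring the tote of bolts round and weigh it

ROBOT

A 7-joint arm with a two-finger parallel gripper is mounted at the origin on the work surface. World frame = base frame: x ahead of the robot, y to its left, z up, the work surface at z = 0. Lengths are in m, angles in degrees, forces in N, time in s.
With the tool pointing down it reaches from about 0.425 to 0.875 m from the base axis. Payload 4.7 kg.
Tool frame: the origin (TCP) lies midway between the tips of the shut fingers; the grasp point (between the pads) lies 19 mm behind it; y points along the fingers, x is the direction in which the jaws open and shut, and the axes are right-handed (so a half turn about y gives the same grasp; the last joint's range is limited). The gripper opens to 87 mm and grips with 3 to 60 N. Pads are 19 mm wide; open, the fingers measure 117 mm over their backs; the gripper's body (75 mm by 190 mm) begins 51 mm behind the grasp point.
Start: joints at [-67.26, 18.392, -4.016, 83.108, 1.295, 78.541, -3.26], TCP at [0.243, 0.603, 0.223] pointing down, gripper open.
Joint ranges: [-163.93, 163.93], [-17.29, 119.83], [-79.2, 71.16], [3.27, 140.29], [-89.18, 269.18], [5.43, 117.66], [-154.24, 154.24]. Speed limits (degrees/s): [147.25, 147.25, 180, 180, 180, 180, 180].

INTERFACE

Orientations are given as [roll, pitch, yaw] about the fixed x, y, z axes, in that order (R = Rz(yaw) Ry(pitch) Rx(roll)).
In Python, from cell import env gives the robot as it stands.
- The arm moves only by the tool carry_out, never from a script. Its argument "targets" is a list of rows, each a list of 2 entries, a list of its own where there are three numbers: the shift along the tool's x, y, z in mm, then the turn, a rotation vector about the tool's x, y, z in degrees. A call has 1 to 12 rows; each row shifts and turns the commanded pose from where the row before left it, along the tool's axes as they then stand; what a row does not reach is not made up. A row lasts 1/10 s, in which the tool goes at most 50 mm and 8.59 degrees, less where a joint would pass 70% of its speed; a pose out of reach is approached as far as the arm can. A call with a gripper value outside its range is refused whole. "jaw" is the opening, from 0 (shut) to 1 (fully open), set as the call begins (left out, the last holds). The fingers move at their own pace and stop on an object; "squeeze" is the grip in N (left out, the last holds). Time passes only in rows, so rows that do not move let the fingers close. It gives the time, the measured TCP pose, the force and the opening at its end, in the units of the state.
- env.get_obs(): the state, without advancing time (a new reading comes with each control period).
- env.read_camera(name): name is "scene" or "top" or "wrist"; returns the picture (384x512x3 uint8, red, green, blue); there is no depth.
- env.get_calibration(name): a dict with "fx", "fy", "cx", "cy" (pixels), "D" ([k1, k2, p1, p2, k3] as OpenCV has them; the pictures are not rectified), "R" (3x3) and "t" (3): a world point X has camera coordinates R X + t; the wrist camera has in their place "hand_eye" (4x4, takes a point from camera to tool coordinates, whose origin is the TCP and whose axes are the tool frame's). Camera axes: x right, y down, z forward; pixel columns grow to the right and rows downward; lengths in m; the calibration is good to about 2 mm. A picture is of the moment at which its call begins: read the wrist's pose just before it. get_calibration takes no time and is no camera call.
- env.sign_off(): hands the job in, once; it reports no verdict.
Trained networks look in the newest picture that a camera, given by its name, has taken for a name from the list of things; names that differ only in an ending like _2 or _b are one class to them, and where a whole thing is asked for, a point or a joint stands for the part that bears it (a point fixed in the world has none). Each returns a list of dicts, best first, with "p" (0 to 1); they miss things now and then, are a little off and sometimes report something else, mostly with a low value. They report only what shows in the picture. A call takes as long as a camera call.
- env.outline_of(camera, label): "mask" (384x512 bool, what is visible of it) and "xy" ([column, row] in pixels, amid what is visible of it).
The state is a dict: "time_s": time; "qpos": joint angles; "joint_velocities": joint speeds; "effort": joint torques, N m; "tool_pos": TCP position; "tool_rot": TCP orientation; "force": force on the tool from outside, world axes, zero at the start; "wrist_torque": the same for the moment, N m; "grip_width": finger opening in m.
Only numpy, scipy, OpenCV 4.12 (cv2) and the standard library are available. Lean on these libraries where they do the work, as an engineer would, in place of code of your own. Each camera call takes 0.05 s, during which the arm holds its last target.

TASK

The blue tote of loose bolts is at the back of the two-tier carousel: turn the carousel until the tote stands on the side towards the scale (the robot's right) and let it come to rest. Then take the tote by its central grip tab, carry it level with all four bolts staying in it, lower it gently onto the middle of the bench scale's steel pan without dropping it, and let go. Leave the bottle, mug and cardboard box where they are.

Things in the scene. Friction and masses are not known exactly. Their poses are not given: they have to be found in the camera images.
- carousel: the turning part of the two-tier carousel; origin on its upright axis, 16 mm above the table, z up. Its yaw grows anticlockwise seen from above. The tote's bay lies on its own -x side: at yaw pi/2 the bay is on the robot's right (world -y of the axis), as wanted; near +-pi, as at the start, at the back. It turns either way without stops against slight friction (0.15 N m) and stays where left. A grey bin is fixed on it opposite the bay.
- carousel_base: dark fixed foot of the carousel, never turned; origin on the carousel's axis, at table height. On it turns the lower wooden disc (radius 195 mm, top 30 mm above the table), joined by a 28 mm thick column to a smaller upper board that turns with it.
- upper_tier (a point): point on the axis in the underside, 220 mm above the table, of the carousel's upper board: 12 mm thick, spanning -108 to +50 mm along the carousel's x and +-65 mm along its y; tins on it reach 290 mm. It covers the tote to 8 mm out past the tab's middle, so a gripper pointing straight down at the tab hits it: come in from outside the carousel, tool leaning 30 to 50 degrees.
- bay_right (a point): fixed point 100 mm from the carousel's axis towards -y (the robot's right, where the scale is), 30 mm above the table: where the tote's origin is to stand before it is lifted.
- peg_a (a point): top of one of the two red upright pegs for turning the carousel: round, 20 mm across, standing 75 mm proud of the lower disc (top 105 mm above the table), 175 mm from the axis, at 45 degrees between the carousel's own +x and +y, beside the grey bin; it turns with the carousel. With the bay on the robot's right it is at the front left (world -x, +y of the axis).
- peg_b (a point): top of the other red peg, the same, between the carousel's own +x and -y.
- tote: blue open tote, 140 (its x) x 90 (its y) x 32 mm high, walls and floor 4 mm, in a bay of the lower disc between two 8 mm high strips along its sides. Origin: centre of its underside, 100 mm from the carousel's axis; its +x points to the axis in the bay. A 10 mm thick divider along its x rises in the middle to a grip tab. 0.27 to 0.6 kg with the bolts.
- grip_tab (a point): point in the middle of the tote's grip tab, 80 mm above its underside. The tab is 10 mm thick (along tote y), 44 mm wide (tote x), reaches up to 100 mm above the tote's underside, with a yellow top.
- scale: white bench scale with a square steel pan 200 x 200 mm, its top 50 mm above the table, and a lower display console (30 mm high, reaching 153 mm from the middle) at its -x side; it does not move. Origin: under the middle of the pan, at table height.
- pan (a point): middle of the top face of the scale's pan.
- bolt0: a steel hex bolt, 60 mm long, head 21 mm across, shank 12 mm, lying loose in the tote, head to its own -x; origin: under its middle.
- bolt1: a steel hex bolt, 60 mm long, head 21 mm across, shank 12 mm, lying loose in the tote, head to its own -x; origin: under its middle.
- bolt2: a steel hex bolt, 60 mm long, head 21 mm across, shank 12 mm, lying loose in the tote, head to its own -x; origin: under its middle.
- bolt3: a steel hex bolt, 60 mm long, head 21 mm across, shank 12 mm, lying loose in the tote, head to its own -x; origin: under its middle.
- glue_bottle: a white bottle with a yellow label and orange cap, 60 mm across, 150 mm tall, standing; origin: centre of its underside. Bystander.
- mug: a blue mug, 80 mm across, 90 mm tall, handle to its +y; origin: centre of its underside. Bystander.
- stock_box: a closed cardboard box 100 x 120 x 80 mm (x, y, z); origin: centre of its underside. Bystander.

How it is judged (in metres and radians):
On the way, in this order (a step that is already met when the one before it is completed fails the run):
1. the tote, still on the carousel, has been brought round to the robot's right (its origin within 50 mm of bay_right) and is at rest (distance between tote and bay_right below 0.05 m and height (world z) of tote below 0.045 m and linear speed of tote below 0.05 m/s), for 0.3 s.
2. the tote is lifted clear of the carousel, held by the fingers (height (world z) of tote above 0.06 m and contact force between the fingers and tote above 1 N), for 0.2 s.
At the end, for the whole second after the job is handed in: the tote stands upright (within 0.08 rad), released and at rest on the scale's pan, its middle within 40 mm of the pan's, its underside on the pan (44 to 56 mm above the table), with all four bolts lying inside it (horizontal distance between tote and pan below 0.04 m and height (world z) of tote between 0.044 and 0.056 m and angle between tote's own z axis and vertical below 0.08 rad and linear speed of tote below 0.02 m/s and contact force between the fingers and tote below 0.1 N and x of bolt0 in the frame of tote between -0.07 and 0.07 m and y of bolt0 in the frame of tote between -0.045 and 0.045 m and z of bolt0 in the frame of tote between -0.005 and 0.04 m and x of bolt1 in the frame of tote between -0.07 and 0.07 m and y of bolt1 in the frame of tote between -0.045 and 0.045 m and z of bolt1 in the frame of tote between -0.005 and 0.04 m and x of bolt2 in the frame of tote between -0.07 and 0.07 m and y of bolt2 in the frame of tote between -0.045 and 0.045 m and z of bolt2 in the frame of tote between -0.005 and 0.04 m and x of bolt3 in the frame of tote between -0.07 and 0.07 m and y of bolt3 in the frame of tote between -0.045 and 0.045 m and z of bolt3 in the frame of tote between -0.005 and 0.04 m); the robot touches nothing.
It fails at once if the tote tipped more than 0.35 rad (20 degrees) from level (angle between tote's own z axis and vertical above 0.35 rad).
It fails at once if a bolt left the tote (not ((x of bolt0 in the frame of tote between -0.07 and 0.07 m and y of bolt0 in the frame of tote between -0.045 and 0.045 m and z of bolt0 in the frame of tote between -0.005 and 0.04 m) and (x of bolt1 in the frame of tote between -0.07 and 0.07 m and y of bolt1 in the frame of tote between -0.045 and 0.045 m and z of bolt1 in the frame of tote between -0.005 and 0.04 m) and (x of bolt2 in the frame of tote between -0.07 and 0.07 m and y of bolt2 in the frame of tote between -0.045 and 0.045 m and z of bolt2 in the frame of tote between -0.005 and 0.04 m) and (x of bolt3 in the frame of tote between -0.07 and 0.07 m and y of bolt3 in the frame of tote between -0.045 and 0.045 m and z of bolt3 in the frame of tote between -0.005 and 0.04 m))).
It fails at once if the tote dropped or thrown (over 0.45 m/s, a fall of about 10 mm, while not held) (linear speed of tote above 0.45 m/s and contact force between the fingers and tote below 0.1 N).
It fails at once if the tote slammed onto the scale (over 80 N) (contact force between tote and scale above 80 N).
It fails at once if the bottle, mug or cardboard box moved more than 30 mm (distance of any of glue_bottle, mug, stock_box from where it was at the start of the episode above 0.03 m).
It also fails if it takes over 64 s, if anything falls off the work surface, if the arm or the gripper's body presses on something with over 40 N, if the wrist force passes 120 N, or if a joint passes its speed limit or range.

## Working session

There is one attempt and no reset: what is moved stays moved. The work goes in short steps, Python scripts to look and compute and a tool call to move; the robot and the scene stay as the last step left them, time stands still between calls to the robot, and variables do not carry over. Pictures are saved under pics/ and viewed, and the job is handed in when it is done.

Besides the shell and the picture viewer there is one more tool, called by a JSON object that holds its "method" and its "body", one argument or row to a line. carry_out: Moves the arm, as the interface text tells. Its arguments: {"type":"object","properties":{"targets":{"type":"array","items":{"type":"array"}},"jaw":{"type":"number"},"squeeze":{"type":"number"}},"required":["targets"]}

```bash
ls; mkdir -p pics
python3 - <<'E'
from cell import env
import cv2, numpy as np
o=env.get_obs(); print({k:np.round(v,3).tolist() for k,v in o.items()})
for n in ["scene","top","wrist"]:
    im=env.read_camera(n); cv2.imwrite(f"pics/{n}0.png",im[:,:,::-1])
    c=env.get_calibration(n); print(n,{k:np.round(v,4).tolist() for k,v in c.items()})
E
```

```text
pics
{'time_s': 0.0, 'qpos': [-67.258, 18.44, -4.015, 83.175, 1.296, 78.541, -3.26], 'joint_velocities': [-0.075, 0.108, 0.071, 0.015, -0.013, 0.067, 0.008], 'effort': [-0.0, -49.13, -0.404, -31.252, -0.064, 0.044, 0.0], 'tool_pos': [0.243, 0.602, 0.221], 'tool_rot': [-90.007, 0.11, 68.067], 'force': [-0.122, -0.264, 0.867], 'wrist_torque': [0.004, 0.032, 0.004], 'grip_width': 0.087}
scene {'fx': 421.3381, 'fy': 421.3381, 'cx': 249.8872, 'cy': 189.0422, 'D': [-0.0933, 0.0, 0.0, 0.0, 0.0], 'R': [[-0.8049, 0.5934, -0.0048], [0.433, 0.5819, -0.6884], [-0.4057, -0.5562, -0.7253]], 't': [0.4142, -0.1607, 1.5854]}
top {'fx': 442.3532, 'fy': 442.3532, 'cx': 255.7779, 'cy': 194.6165, 'D': [-0.1209, 0.0, 0.0, 0.0, 0.0], 'R': [[0.0017, -0.9999, -0.0108], [-0.9987, -0.0011, -0.0506], [0.0506, 0.0109, -0.9987]], 't': [0.0606, 0.5552, 1.5417]}
wrist {'fx': 321.0255, 'fy': 321.0255, 'cx': 256.8569, 'cy': 191.5603, 'D': [-0.0221, 0.0, 0.0, 0.0, 0.0], 'hand_eye': [[1.0, -0.0011, 0.0004, 0.0008], [-0.0007, -0.2591, 0.9659, -0.1626], [-0.001, -0.9659, -0.2591, 0.0691], [0.0, 0.0, 0.0, 1.0]]}
```

View pics/scene0.png

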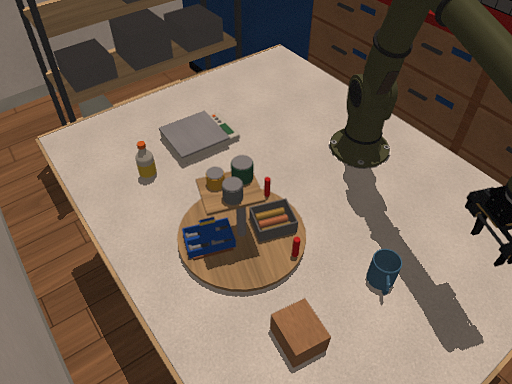

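View pics/top0.png

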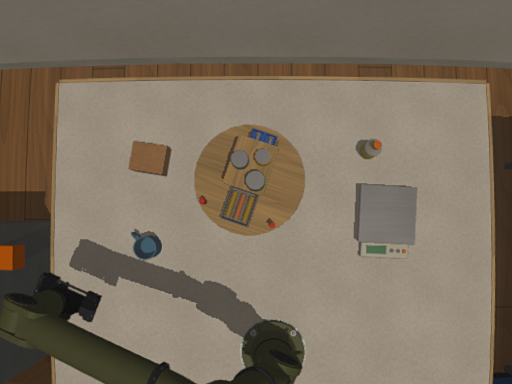

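View pics/wrist0.png

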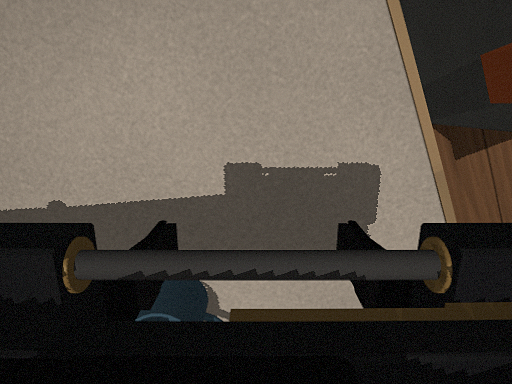

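```bash
cat > h.py <<'E'
from cell import env
import cv2, numpy as np
from scipy.spatial.transform import Rotation as Ro
def cal(n):
    c=env.get_calibration(n)
    K=np.array([[c["fx"],0,c["cx"]],[0,c["fy"],c["cy"]],[0,0,1]]);D=np.array(c["D"])
    if "hand_eye" in c:
        o=env.get_obs(); T=np.eye(4); T[:3,:3]=Ro.from_euler("xyz",o["tool_rot"],degrees=True).as_matrix(); T[:3,3]=o["tool_pos"]
        T=np.linalg.inv(T@np.array(c["hand_eye"])); return K,D,T[:3,:3],T[:3,3]
    return K,D,np.array(c["R"]),np.array(c["t"])
def onplane(n,px,z,c=None):
    K,D,R,t=c or cal(n)
    u=cv2.undistortPoints(np.array(px,float).reshape(-1,1,2),K,D).reshape(-1,2)
    d=np.c_[u,np.ones(len(u))]@R; C=-R.T@t
    return C+d*((z-C[2])/d[:,2])[:,None]
def proj(n,X,c=None):
    K,D,R,t=c or cal(n)
    return cv2.projectPoints(np.array(X,float).reshape(-1,3),cv2.Rodrigues(R)[0],t,K,D)[0].reshape(-1,2)
def save(n,f,im=None,scale=1):
    im=env.read_camera(n) if im is None else im
    cv2.imwrite(f"pics/{f}.png",im[:,:,::-1]); return im
E
python3 - <<'E'
from h import *
for n in ["top","scene"]:
    for l in ["peg_a","carousel_base","carousel","tote","grip_tab","scale","pan","glue_bottle","mug","stock_box","upper_tier"]:
        r=env.outline_of(n,l)
        for d in r[:3]:
            m=d["mask"]; ys,xs=np.nonzero(m)
            print(n,l,round(d["p"],2),np.round(d["xy"],1),m.sum(),(xs.min(),xs.max(),ys.min(),ys.max()) if len(xs) else "")
print(env.get_obs()["time_s"])
E
```

```text
top peg_a 0.75 [245.6 180.3] 9436 (np.int64(194), np.int64(305), np.int64(125), np.int64(234))
top peg_a 0.29 [387.2 219.9] 3926 (np.int64(358), np.int64(417), np.int64(184), np.int64(257))
top peg_a 0.22 [146.1 246.5] 578 (np.int64(132), np.int64(161), np.int64(232), np.int64(258))
top carousel 0.77 [249.7 180.8] 9401 (np.int64(194), np.int64(304), np.int64(125), np.int64(234))
top tote 0.57 [266.6 134. ] 239 (np.int64(250), np.int64(277), np.int64(129), np.int64(145))
top grip_tab 0.78 [260.3 133.4] 195 (np.int64(250), np.int64(276), np.int64(129), np.int64(144))
top scale 0.97 [385.8 219.7] 4003 (np.int64(357), np.int64(416), np.int64(184), np.int64(258))
top pan 0.96 [384.5 221.3] 3922 (np.int64(358), np.int64(415), np.int64(184), np.int64(258))
top mug 0.81 [146.  247.2] 558 (np.int64(133), np.int64(161), np.int64(233), np.int64(258))
top stock_box 0.78 [149.2 157.3] 1170 (np.int64(129), np.int64(171), np.int64(141), np.int64(175))
top stock_box 0.47 [143.2 248.6] 594 (np.int64(132), np.int64(161), np.int64(232), np.int64(259))
top upper_tier 0.83 [250.4 184.2] 9305 (np.int64(19
[... 532 characters left out ...]
257))
scene tote 0.17 [190.2 233.4] 46 (np.int64(186), np.int64(199), np.int64(232), np.int64(236))
scene grip_tab 0.93 [210.  234.9] 1240 (np.int64(183), np.int64(235), np.int64(218), np.int64(257))
scene pan 0.91 [198.2 134.5] 2546 (np.int64(160), np.int64(238), np.int64(112), np.int64(163))
scene glue_bottle 0.68 [144.  159.8] 606 (np.int64(135), np.int64(156), np.int64(141), np.int64(180))
scene mug 0.77 [385.4 269.6] 1125 (np.int64(366), np.int64(401), np.int64(249), np.int64(294))
scene stock_box 0.96 [296.7 331. ] 2542 (np.int64(270), np.int64(329), np.int64(299), np.int64(366))
scene upper_tier 0.56 [245.2 231.9] 10606 (np.int64(177), np.int64(306), np.int64(156), np.int64(292))
1.25
```

Run:
```python
from h import *
from scipy.optimize import least_squares
im=cv2.imread("pics/top0.png"); hs=cv2.cvtColor(im,cv2.COLOR_BGR2HSV)
def red(im):
    hs=cv2.cvtColor(im,cv2.COLOR_BGR2HSV)
    m=(((hs[...,0]<6)|(hs[...,0]>174))&(hs[...,1]>170)&(hs[...,2]>70)).astype(np.uint8)
    n,l,s,c=cv2.connectedComponentsWithStats(m); return [(s[i],c[i]) for i in range(1,n) if s[i][4]>8]
ims=cv2.imread("pics/scene0.png")
for n,i in [("top",im),("scene",ims)]:
    for s,c in red(i): print(n,s,c.round(1))
# disc
d=env.outline_of("top","carousel")[0]; m=d["mask"].astype(np.uint8)
c=max(cv2.findContours(m,0,cv2.CHAIN_APPROX_NONE)[0],key=len).reshape(-1,2)
P=onplane("top",c,0.03)[:,:2]
r=least_squares(lambda p:np.hypot(P[:,0]-p[0],P[:,1]-p[1])-p[2],[0.6,0,.195],loss="soft_l1",f_scale=.003); print("disc",r.x)
d=env.outline_of("top","pan")[0]; m=d["mask"].astype(np.uint8)
# pan by corners of gray
g=cv2.inRange(hs,(0,0,90),(180,40,150)); g[:184-3]=0; g[262:]=0; g[:,:350]=0; g[:,425:]=0
cs=max(cv2.findContours(m,0,cv2.CHAIN_APPROX_NONE)[0],key=len).reshape(-1,2)
W=onplane("top",cs,0.05)[:,:2]; print("scale ext",W.min(0),W.max(0))
rc=cv2.minAreaRect((W*1000).astype(np.float32)); print(rc)
cv2.imwrite("pics/topz.png",cv2.resize(im[110:270,180:430],None,fx=3,fy=3,interpolation=cv2.INTER_CUBIC))
cv2.imwrite("pics/scenez.png",cv2.resize(ims[100:300,120:320],None,fx=3,fy=3,interpolation=cv2.INTER_CUBIC))
```

```text
top [199 198   7   6  30] [201.8 200.5]
top [269 222   6   6  26] [271.5 224.5]
scene [379   0   8   3   9] [382.6   0.9]
scene [484   6  28  25 173] [500.4  16.7]
scene [429  10   6   6  20] [431.3  12.6]
scene [265 177   5  20  92] [267.  186.7]
scene [292 237   8  20 122] [295.7 246.5]
disc [0.60926512 0.08600999 0.19268977]
scale ext [ 0.33461564 -0.49341283] [ 0.59057866 -0.29064927]
((462.07470703125, -392.3124694824219), (201.97483825683594, 249.72238159179688), 86.62740325927734)
```

```bash
ls pics
```

```text
scene0.png
scenez.png
top0.png
topz.png
wrist0.png
```

View pics/topz.png

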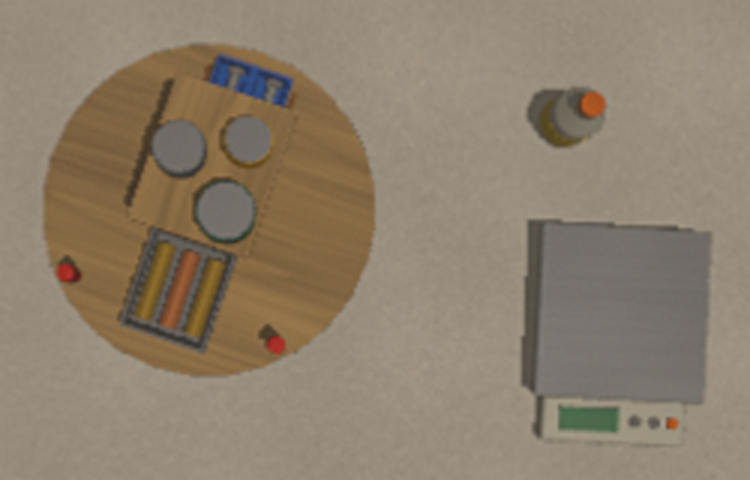

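View pics/scenez.png

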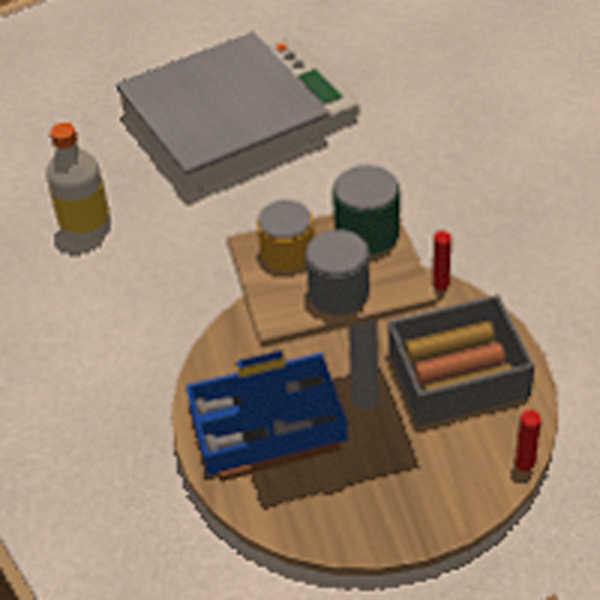

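Run:
```python
from h import *
f=lambda L:np.array(L)/3.+[180,110]-0.33
pan=onplane("top",f([(541,220),(711,231),(703,403),(533,392)]),.05); print("pan",pan.round(3),pan.mean(0), np.linalg.norm(np.diff(pan,axis=0),axis=1))
pg=onplane("top",[(201.8,200.5),(271.3,224.5)],.105)[:,:2]; print("pegs",pg)
from scipy.optimize import least_squares
b=least_squares(lambda p:np.r_[[p[0]+.175*np.cos(p[2]+s*np.pi/4)-q[0] for s,q in zip((1,-1),pg)],[p[1]+.175*np.sin(p[2]+s*np.pi/4)-q[1] for s,q in zip((1,-1),pg)]],[.61,.086,np.pi])
for sw in (0,1):
    q=pg[::-1] if sw else pg
    b=least_squares(lambda p:np.r_[[p[0]+.175*np.cos(p[2]+s*np.pi/4)-a[0] for s,a in zip((1,-1),q)],[p[1]+.175*np.sin(p[2]+s*np.pi/4)-a[1] for s,a in zip((1,-1),q)]],[.61,.086,np.pi*.9])
    print(sw,b.x,np.degrees(b.x[2]),b.cost)
print("peg bottle",onplane("top",[(371,147)],.09), "box",onplane("top",[(149,157)],.08),"mug",onplane("top",[(147,246)],.09))
print(onplane("scene",[(198.2,134.5)],.05))
```

```text
pan [[ 0.594 -0.299  0.05 ]
 [ 0.582 -0.5    0.05 ]
 [ 0.383 -0.488  0.05 ]
 [ 0.396 -0.288  0.05 ]] [ 0.48867054 -0.3936657   0.05      ] [0.20072194 0.19943932 0.19966786]
pegs [[0.53079198 0.23963681]
 [0.45180724 0.00898271]]
0 [0.37422973 0.16439895 5.95326292] 341.0968396485238 3.393640713068516e-06
1 [0.60836949 0.08422058 2.81167038] 161.09684637833857 3.3936407130466145e-06
peg bottle [[ 0.71332402 -0.32961431  0.09      ]] box [[0.68023665 0.42614315 0.08      ]] mug [[0.37770636 0.42648538 0.09      ]]
[[ 0.47999072 -0.36999695  0.05      ]]
```

```bash
cat >> h.py <<'E'
def pose():
    o=env.get_obs(); return np.array(o["tool_pos"]),Ro.from_euler("xyz",o["tool_rot"],degrees=True)
def plan(p1,rpy1,n=None,start=None,dp=1,da=2):
    p,R=start or pose(); R1=Ro.from_euler("xyz",rpy1,degrees=True); p1=np.array(p1,float)
    d=p1-p; rv=(R.inv()*R1).as_rotvec(degrees=True)
    n=n or int(np.ceil(max(np.linalg.norm(d)/.049,np.linalg.norm(rv)/8.5)))
    step=Ro.from_rotvec(rv/n,degrees=True); rows=[]; c=p.copy(); RR=R
    for i in range(n):
        w=p+d*(i+1)/n-c; s=np.round(RR.inv().apply(w)*1000,dp); t=np.round(rv/n,da)
        rows.append([s.tolist(),t.tolist()]); c=c+RR.apply(s/1000); RR=RR*Ro.from_rotvec(t,degrees=True)
    print(n,"rows; end",c.round(4),RR.as_euler("xyz",degrees=True).round(2)); 
    print(rows)
    return (c,RR)
E
python3 - <<'E'
from h import *
plan([.46,.005,.20],[-90,0,116],18)
E
```

```text
18 rows; end [0.4599 0.005  0.2   ] [-90.    -0.   115.95]
[[[-26.3, 1.3, -23.6], [0.0, -2.66, 0.0]], [[-27.4, 1.2, -22.4], [0.0, -2.66, 0.0]], [[-28.4, 1.3, -21.0], [0.0, -2.66, 0.0]], [[-29.3, 1.2, -19.7], [0.0, -2.66, 0.0]], [[-30.2, 1.3, -18.4], [0.0, -2.66, 0.0]], [[-31.1, 1.2, -16.9], [0.0, -2.66, 0.0]], [[-31.7, 1.3, -15.4], [0.0, -2.66, 0.0]], [[-32.5, 1.2, -14.0], [0.0, -2.66, 0.0]], [[-33.1, 1.3, -12.4], [0.0, -2.66, 0.0]], [[-33.6, 1.2, -10.9], [0.0, -2.66, 0.0]], [[-34.1, 1.3, -9.4], [0.0, -2.66, 0.0]], [[-34.5, 1.2, -7.7], [0.0, -2.66, 0.0]], [[-34.8, 1.3, -6.1], [0.0, -2.66, 0.0]], [[-35.1, 1.2, -4.5], [0.0, -2.66, 0.0]], [[-35.2, 1.3, -2.9], [0.0, -2.66, 0.0]], [[-35.3, 1.3, -1.2], [0.0, -2.66, 0.0]], [[-35.4, 1.2, 0.4], [0.0, -2.66, 0.0]], [[-35.2, 1.3, 2.1], [0.0, -2.66, 0.0]]]
```

{"method": "carry_out", "body": {
  "targets": [
    [[-26,1,-24],[0,-2.7,0]],
    [[-27,1,-22],[0,-2.7,0]],
    [[-28,1,-21],[0,-2.7,0]],
    [[-29,1,-20],[0,-2.7,0]],
    [[-30,1,-18],[0,-2.7,0]],
    [[-31,1,-17],[0,-2.7,0]],
    [[-32,1,-15],[0,-2.7,0]],
    [[-33,1,-14],[0,-2.7,0]],
    [[-33,1,-12],[0,-2.7,0]],
    [[-34,1,-11],[0,-2.7,0]],
    [[-34,1,-9],[0,-2.7,0]],
    [[-35,1,-8],[0,-2.7,0]]
  ],
  "jaw": 0.6
}}

```text
time_s: 2.55
tool_pos: [0.3892, 0.2037, 0.2108]
tool_rot: [-90.0, -0.0, 100.6]
force: [0.5, 0.3, 0.5]
grip_width: 0.0521
```

{"method": "carry_out", "body": {
  "targets": [
    [[-35,1,-6],[0,-2.7,0]],
    [[-35,1,-5],[0,-2.7,0]],
    [[-35,1,-3],[0,-2.7,0]],
    [[-35,1,-1],[0,-2.7,0]],
    [[-35,1,0],[0,-2.7,0]],
    [[-35,1,2],[0,-2.7,0]],
    [[0,0,0],[0,0,0]]
  ]
}}

```text
time_s: 3.25
tool_pos: [0.4647, 0.0024, 0.205]
tool_rot: [-90.0, 0.1, 116.3]
force: [0.2, 0.0, -0.9]
grip_width: 0.0522
```

Run:
```python
from h import *
o=env.get_obs(); print(o["time_s"],o["tool_pos"],o["tool_rot"],np.round(o["qpos"],1),o["grip_width"],o["force"])
save("wrist","w1")
print(proj("wrist",[[.4518,.009,.105]]), proj("top",[[.4518,.009,.105]]))
save("top","t1")
```

```text
3.25 [0.46468422 0.00237553 0.20496421] [-90.03850668   0.11744454 116.25303589] [-34.7  -5.4  29.6 110.7   2.9  74.  110.2] 0.052212323094449224 [ 0.15648019  0.03747518 -0.9387392 ]
[[267.91972442 179.03747165]] [[271.29476305 224.50218667]]
```

View pics/w1.png

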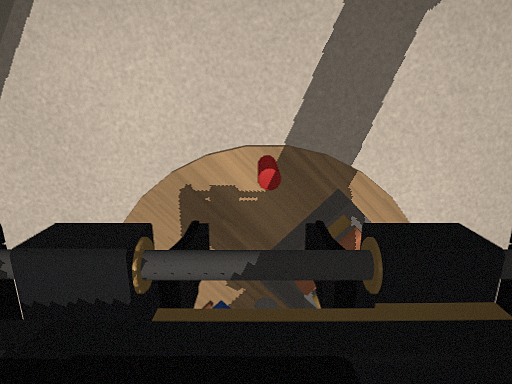

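Run:
```python
from h import *
s=plan([.4518,.009,.17],[-90,0,116],2)
plan([.4518,.009,.065],[-90,0,116],5,start=s)
```

```text
2 rows; end [0.4519 0.009  0.17  ] [-9.001e+01  1.000e-02  1.160e+02]
[[[3.4, 17.3, 4.9], [0.01, 0.27, 0.02]], [[3.3, 17.4, 4.9], [0.01, 0.27, 0.02]]]
5 rows; end [0.4518 0.0089 0.065 ] [-9.001e+01  1.000e-02  1.160e+02]
[[[0.0, 21.0, 0.0], [0.0, -0.0, -0.0]], [[0.0, 21.0, 0.0], [0.0, -0.0, -0.0]], [[0.0, 21.0, 0.0], [0.0, -0.0, -0.0]], [[0.0, 21.0, 0.0], [0.0, -0.0, -0.0]], [[0.0, 21.0, 0.1], [0.0, -0.0, -0.0]]]
```

{"method": "carry_out", "body": {
  "targets": [
    [[3.4,17,5],[0,0.3,0]],
    [[3.4,17,5],[0,0.2,0]],
    [[0,21,0],[0,0,0]],
    [[0,21,0],[0,0,0]],
    [[0,21,0],[0,0,0]],
    [[0,21,0],[0,0,0]],
    [[0,21,0],[0,0,0]],
    [[0,0,0],[0,0,0]]
  ],
  "jaw": 0.6
}}

```text
time_s: 4.15
tool_pos: [0.4489, 0.0105, 0.0632]
tool_rot: [-89.7, -0.1, 116.3]
force: [-0.3, 0.2, 0.0]
grip_width: 0.0519
```

{"method": "carry_out", "body": {
  "targets": [
    [[0,0,0],[0,0,0]],
    [[0,0,0],[0,0,0]],
    [[0,0,0],[0,0,0]]
  ],
  "jaw": 0.3
}}

```text
time_s: 4.45
tool_pos: [0.4525, 0.0097, 0.0667]
tool_rot: [-90.1, 0.0, 116.2]
force: [0.9, 1.0, 0.3]
grip_width: 0.036
```

Run:
```python
from h import *
o=env.get_obs(); print(o["time_s"],o["tool_pos"],o["tool_rot"],np.round(o["qpos"],1),o["grip_width"],o["force"])
save("wrist","w2"); save("top","t2"); save("scene","s2")
# arc rows
c=np.array([.6084,.0842]); p,R=pose()
th0=np.arctan2(*(p[:2]-c)[::-1]); print(np.degrees(th0),np.linalg.norm(p[:2]-c))
```

```text
4.45 [0.45251078 0.00973486 0.06673344] [-9.01332934e+01  1.08523250e-02  1.16193675e+02] [-34.3   2.1  30.4 121.5  -1.3  56.6 113.1] 0.03600744448136841 [0.92023812 1.03927326 0.33893415]
-154.43984250665497 0.17325308530716982
```

View pics/w2.png

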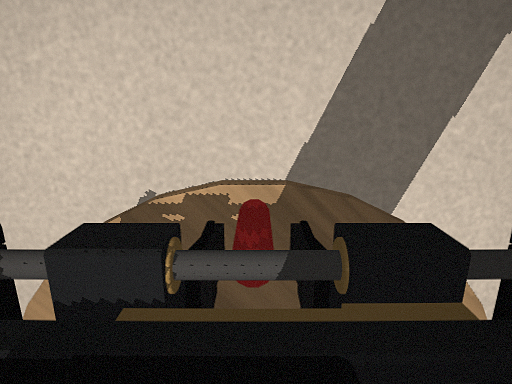

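View pics/s2.png

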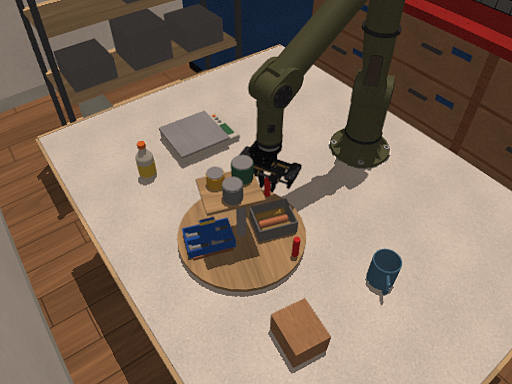

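{"method": "carry_out", "body": {
  "targets": [
    [[3,0,0],[0,1,0]],
    [[6.1,0,-0.1],[0,2,0]],
    [[9.1,0,-0.2],[0,3,0]],
    [[12.1,0,-0.4],[0,4,0]],
    [[12.1,0,-0.4],[0,4,0]],
    [[12.1,0,-0.4],[0,4,0]],
    [[12.1,0,-0.4],[0,4,0]],
    [[12.1,0,-0.4],[0,4,0]],
    [[12.1,0,-0.4],[0,4,0]],
    [[9.1,0,-0.2],[0,3,0]],
    [[6.1,0,-0.1],[0,2,0]],
    [[3,0,0],[0,1,0]]
  ]
}}

```text
time_s: 5.8
tool_pos: [0.436, 0.116, 0.0656]
tool_rot: [-90.0, -0.0, 80.1]
force: [0.4, -0.1, -0.3]
grip_width: 0.0262
```

Run:
```python
from h import *
o=env.get_obs(); print(o["time_s"],o["tool_pos"],o["tool_rot"],np.round(o["qpos"],1),o["grip_width"],o["force"])
save("top","t3")
c=np.array([.6084,.0842]); p,R=pose()
print(np.degrees(np.arctan2(*(p[:2]-c)[::-1])),np.linalg.norm(p[:2]-c))
```

```text
5.8 [0.43601809 0.11601248 0.06564483] [-9.00047686e+01 -6.60103302e-04  8.01284716e+01] [-41.9   2.2  24.2 121.5  -1.1  56.5  63. ] 0.026206334809581993 [ 0.39204863 -0.05290577 -0.26904571]
169.4761088751681 0.17527774931615034
```

View pics/t3.png

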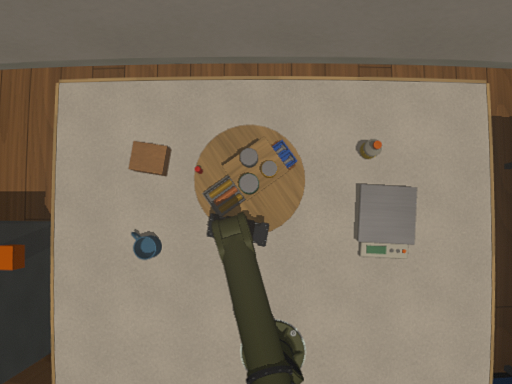

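{"method": "carry_out", "body": {
  "targets": [
    [[6.1,0,-0.1],[0,2,0]],
    [[9.1,0,-0.2],[0,3,0]],
    [[12.1,0,-0.4],[0,4,0]],
    [[12.1,0,-0.4],[0,4,0]],
    [[12.1,0,-0.4],[0,4,0]],
    [[12.1,0,-0.4],[0,4,0]],
    [[12.1,0,-0.4],[0,4,0]],
    [[12.1,0,-0.4],[0,4,0]],
    [[9.1,0,-0.2],[0,3,0]],
    [[6.1,0,-0.1],[0,2,0]],
    [[3,0,0],[0,1,0]],
    [[1.5,0,0],[0,0.5,0]]
  ]
}}

```text
time_s: 7.05
tool_pos: [0.4847, 0.2091, 0.0654]
tool_rot: [-90.0, 0.0, 44.6]
force: [-0.8, -0.4, 0.1]
grip_width: 0.0261
```

Run:
```python
from h import *
o=env.get_obs(); print(o["time_s"],o["tool_pos"],o["tool_rot"],np.round(o["qpos"],1),o["grip_width"],o["force"])
im=save("top","t4")
cv2.imwrite("pics/t4z.png",cv2.resize(im[110:250,180:320,::-1],None,fx=4,fy=4,interpolation=cv2.INTER_CUBIC))
hs=cv2.cvtColor(im,cv2.COLOR_RGB2HSV)
m=(((hs[...,0]<6)|(hs[...,0]>174))&(hs[...,1]>170)&(hs[...,2]>70)).astype(np.uint8)
n,l,s,c=cv2.connectedComponentsWithStats(m)
for i in range(1,n):
    if s[i][4]>8:
        X=onplane("top",[c[i]],.105)[0]; d=X[:2]-[.6084,.0842]; print(s[i],X,np.hypot(*d),np.degrees(np.arctan2(d[1],d[0])))
c=np.array([.6084,.0842]); p,R=pose()
print(np.degrees(np.arctan2(*(p[:2]-c)[::-1])),np.linalg.norm(p[:2]-c))
```

```text
7.05 [0.48466626 0.20907167 0.06541457] [-8.99926399e+01  4.60935986e-02  4.46494417e+01] [-47.2  11.9  23.2 111.5  -5.5  57.8  23.1] 0.026079317367106118 [-0.81694203 -0.39738657  0.12628168]
[210 139   5   6  24] [0.72850814 0.20735822 0.105     ] 0.17202881504645612 45.71833868715524
134.66629433769515 0.17578884874534523
```

View pics/t4z.png

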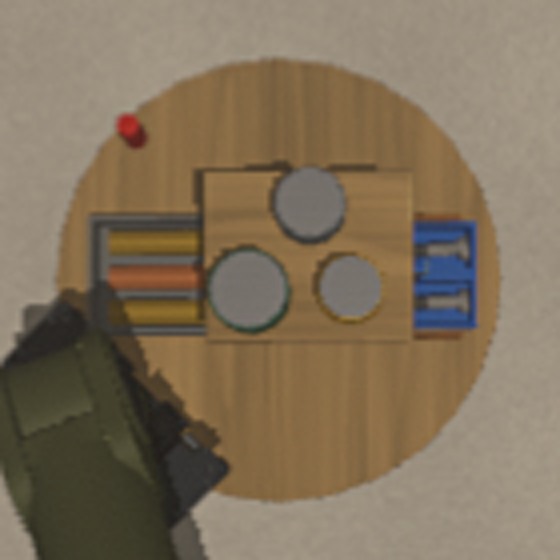

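Run:
```python
from h import *
p,R=pose()
s=plan([.485,.209,.36],[-90,0,44.6],7)
s=plan([.58,-.2,.36],[-50,0,0.7],11,start=s)
al=np.radians(40); G=np.array([.6096,-.0158,.112]); a=np.array([0,np.sin(al),-np.cos(al)])
s=plan(G+a*(.019-.12),[-50,0,.7],5,start=s)
```

```text
7 rows; end [0.485 0.209 0.36 ] [-9.000e+01  2.000e-02  4.457e+01]
[[[-0.0, -42.1, -0.0], [-0.0, 0.01, -0.0]], [[-0.0, -42.0, -0.1], [-0.0, 0.01, -0.0]], [[-0.0, -42.1, -0.0], [-0.0, 0.01, -0.0]], [[-0.1, -42.1, -0.1], [-0.0, 0.01, -0.0]], [[0.0, -42.1, 0.0], [-0.0, 0.01, -0.0]], [[0.0, -42.0, -0.0], [-0.0, 0.01, -0.0]], [[-0.0, -42.1, -0.1], [-0.0, 0.01, -0.0]]]
11 rows; end [ 0.58   -0.2001  0.36  ] [-50.05  -0.     0.71]
[[[-19.9, 0.0, -32.5], [3.45, 3.82, -1.39]], [[-17.7, -2.5, -33.8], [3.45, 3.82, -1.39]], [[-15.4, -4.9, -34.6], [3.45, 3.82, -1.39]], [[-12.8, -7.3, -35.2], [3.45, 3.82, -1.39]], [[-10.3, -9.8, -35.4], [3.45, 3.82, -1.39]], [[-7.7, -12.1, -35.4], [3.45, 3.82, -1.39]], [[-5.0, -14.4, -35.0], [3.45, 3.82, -1.39]], [[-2.3, -16.6, -34.3], [3.45, 3.82, -1.39]], [[0.4, -18.6, -33.3], [3.45, 3.82, -1.39]], [[3.0, -20.5, -32.0], [3.45, 3.82, -1.39]], [[5.7, -22.4, -30.5], [3.45, 3.82, -1.39]]]
5 rows; end [ 0.6096 -0.0807  0.1894] [-50.    -0.     0.71]
[[[6.2, 41.4, -3.7], [0.01, 0.0, -0.0]], [[6.2, 41.5, -3.7], [0.01, 0.0, -0.0]], [[6.2, 41.4, -3.6], [0.01, 0.0, -0.0]], [[6.3, 41.4, -3.7], [0.01, 0.0, -0.0]], [[6.2, 41.5, -3.7], [0.01, 0.0, -0.0]]]
```

{"method": "carry_out", "body": {
  "targets": [
    [[0,0,0],[0,0,0]],
    [[0,0,0],[0,0,0]],
    [[0,-20,0],[0,0,0]],
    [[0,-35,0],[0,0,0]],
    [[0,-45,0],[0,0,0]],
    [[0,-45,0],[0,0,0]],
    [[0,-45,0],[0,0,0]],
    [[0,-45,0],[0,0,0]],
    [[0,-40,0],[0,0,0]],
    [[0,-20,0],[0,0,0]],
    [[0,0,0],[0,0,0]]
  ],
  "jaw": 0.5
}}

```text
time_s: 8.2
tool_pos: [0.4861, 0.2096, 0.3643]
tool_rot: [-90.1, -0.4, 44.7]
force: [0.0, -0.5, 0.1]
grip_width: 0.0435
```

{"method": "carry_out", "body": {
  "targets": [
    [[-20,0,-32.5],[3.45,3.8,-1.4]],
    [[-17.7,-2.5,-33.8],[3.45,3.8,-1.4]],
    [[-15.4,-5,-34.6],[3.45,3.8,-1.4]],
    [[-12.8,-7.3,-35.2],[3.45,3.8,-1.4]],
    [[-10.3,-9.8,-35.4],[3.45,3.8,-1.4]],
    [[-7.7,-12,-35.4],[3.45,3.8,-1.4]],
    [[-5,-14.4,-35],[3.45,3.8,-1.4]],
    [[-2.3,-16.6,-34.3],[3.45,3.8,-1.4]],
    [[0.4,-18.6,-33.3],[3.45,3.8,-1.4]],
    [[3,-20.5,-32],[3.45,3.8,-1.4]],
    [[5.7,-22.4,-30.5],[3.45,3.8,-1.4]],
    [[0,0,0],[0,0,0]]
  ]
}}

```text
time_s: 9.4
tool_pos: [0.5775, -0.2114, 0.3545]
tool_rot: [-50.0, 0.4, -0.3]
force: [-0.6, -0.4, 0.7]
grip_width: 0.0433
```

Run:
```python
from h import *
o=env.get_obs(); print(o["time_s"],o["tool_pos"],o["tool_rot"],np.round(o["qpos"],1),o["grip_width"],o["force"])
save("wrist","w5"); print(proj("wrist",[[.6096,-.0158,.13],[.6096,-.0158,.11]]))
for l in ["grip_tab","tote"]:
    for d in env.outline_of("wrist",l): print(l,d["p"],d["xy"],d["mask"].sum())
save("scene","s5"); save("top","t5")
```

```text
9.4 [ 0.5775102  -0.21139124  0.354508  ] [-49.99336268   0.37324765  -0.27350374] [ 10.4  32.2  41.9  66.3 -49.7 117.5  40.7] 0.04330983630567409 [-0.61898153 -0.40536391  0.69641085]
[[277.76963236 156.66666345]
 [277.00372429 163.66820366]]
grip_tab 0.9 [276.1, 181.9] 3735
tote 0.68 [273.8, 181.8] 3653
```

View pics/w5.png

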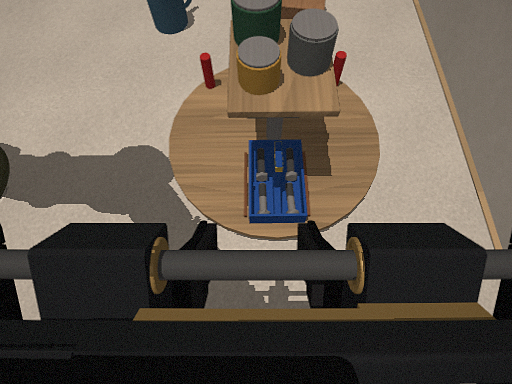

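View pics/s5.png

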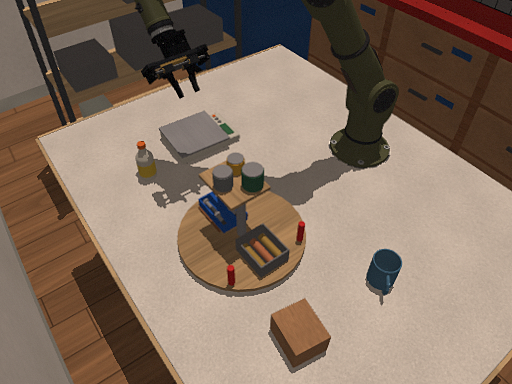

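Run:
```python
from h import *
al=np.radians(40); G=np.array([.6096,-.0158,.112]); a=np.array([0,np.sin(al),-np.cos(al)])
s=plan(G+a*(.019-.12),[-50,0,.7],6)
im=cv2.imread("pics/w5.png"); cv2.imwrite("pics/w5z.png",cv2.resize(im[120:230,220:330],None,fx=5,fy=5,interpolation=cv2.INTER_CUBIC))
```

```text
6 rows; end [ 0.6096 -0.0807  0.1894] [-50.    -0.     0.72]
[[[4.9, 34.3, -3.6], [-0.01, 0.08, -0.02]], [[5.0, 34.3, -3.5], [-0.01, 0.08, -0.02]], [[4.9, 34.3, -3.6], [-0.01, 0.08, -0.02]], [[5.0, 34.3, -3.5], [-0.01, 0.08, -0.02]], [[4.9, 34.3, -3.5], [-0.01, 0.08, -0.02]], [[4.9, 34.3, -3.5], [-0.01, 0.08, -0.02]]]
```

View pics/w5z.png

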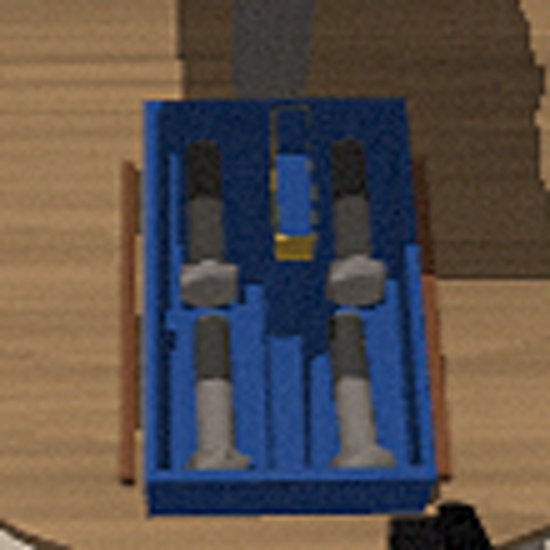

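{"method": "carry_out", "body": {
  "targets": [
    [[5,20,-3],[0,0.1,0]],
    [[5,30,-3],[0,0.1,0]],
    [[5,35,-3.5],[0,0.1,0]],
    [[5,35,-3.5],[0,0.1,0]],
    [[5,35,-3.5],[0,0.1,0]],
    [[4.6,31,-3.5],[0,0,0]],
    [[0,20,-1],[0,0,0]],
    [[0,0,0],[0,0,0]]
  ],
  "jaw": 0.6
}}

```text
time_s: 10.45
tool_pos: [0.6085, -0.0763, 0.1876]
tool_rot: [-49.8, 0.3, 1.1]
force: [-0.3, -0.1, 0.1]
grip_width: 0.0518
```

Run:
```python
from h import *
o=env.get_obs(); print(o["time_s"],o["tool_pos"],o["tool_rot"],np.round(o["qpos"],1),o["grip_width"],o["force"])
im=save("wrist","w6"); print(proj("wrist",[[.6096,-.0378,.13],[.6096,-.0158,.13],[.6096,-.0158,.11]]))
cv2.imwrite("pics/w6z.png",cv2.resize(im[100:260,180:370,::-1],None,fx=4,fy=4,interpolation=cv2.INTER_CUBIC))
save("scene","s6")
al=np.radians(40); G=np.array([.6096,-.0158,.112]); a=np.array([0,np.sin(al),-np.cos(al)])
s=plan(G+a*(.019),[-50,0,.7],5)
```

```text
10.45 [ 0.60848085 -0.07633499  0.18764657] [-49.81566796   0.30157501   1.07622899] [ -2.9  31.8  38.9  86.2 -50.3  97.   43.7] 0.05176871245228382 [-0.33790971 -0.11347105  0.0778886 ]
[[256.30504156 210.81843161]
 [256.75227435 185.09500924]
 [256.79797877 195.4981709 ]]
5 rows; end [ 0.6096 -0.0036  0.0975] [-4.999e+01  3.000e-02  7.100e-01]
[[[0.3, 24.1, -0.1], [-0.0, 0.01, -0.02]], [[0.2, 24.1, -0.1], [-0.0, 0.01, -0.02]], [[0.3, 24.2, -0.2], [-0.0, 0.01, -0.02]], [[0.2, 24.1, -0.1], [-0.0, 0.01, -0.02]], [[0.3, 24.1, -0.1], [-0.0, 0.01, -0.02]]]
```

View pics/w6z.png

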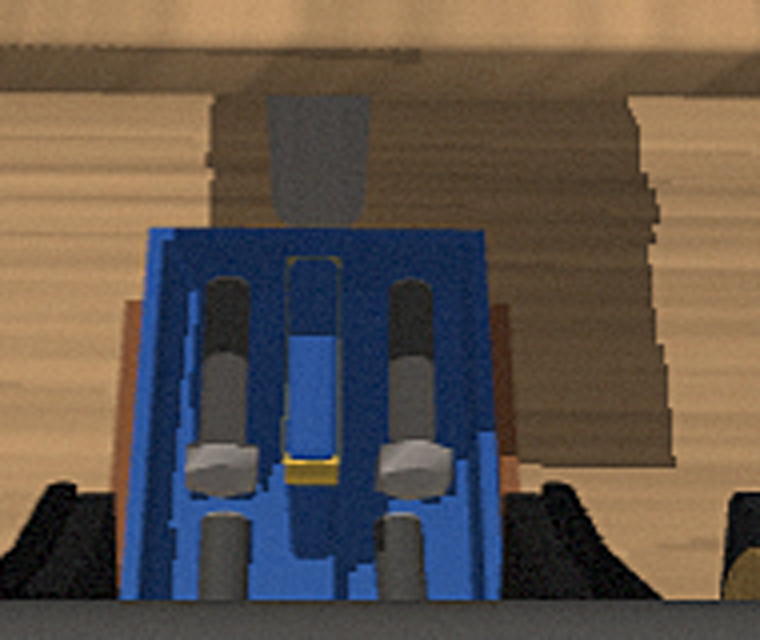

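View pics/s6.png

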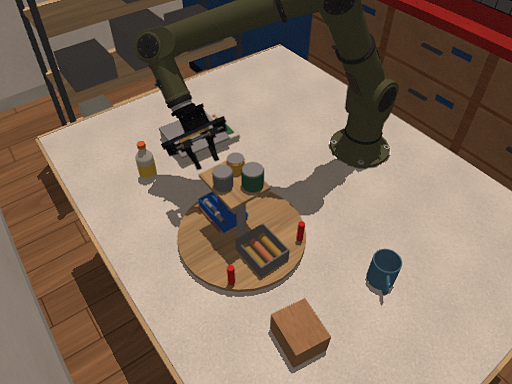

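{"method": "carry_out", "body": {
  "targets": [
    [[0.5,15,-0.5],[0,0,-0.1]],
    [[0.5,24,-0.5],[0,0,0]],
    [[0.5,24,-0.5],[0,0,0]],
    [[0.5,24,-0.5],[0,0,0]],
    [[0,18,0],[0,0,0]],
    [[0,10,0],[0,0,0]],
    [[0,4,0],[0,0,0]],
    [[0,0,0],[0,0,0]]
  ],
  "jaw": 0.6
}}

```text
time_s: 11.35
tool_pos: [0.6105, -0.0079, 0.0969]
tool_rot: [-50.0, 0.0, 0.5]
force: [-0.7, -1.0, 0.3]
grip_width: 0.052
```

Run:
```python
from h import *
o=env.get_obs(); print(o["time_s"],o["tool_pos"],o["tool_rot"],np.round(o["qpos"],1),o["grip_width"],o["force"])
im=save("wrist","w7"); print(proj("wrist",[[.6096,-.0378,.13],[.6096,-.0158,.13],[.6096,-.0158,.11]]))
p,R=pose(); print("grasp pt",p+R.apply([0,-.019,0]))
im=save("top","t7"); cv2.imwrite("pics/t7z.png",cv2.resize(im[90:250,200:360,::-1],None,fx=4,fy=4,interpolation=cv2.INTER_CUBIC))
```

```text
11.35 [ 0.61046669 -0.00786865  0.09687956] [-5.00046345e+01  4.43154711e-02  5.25609232e-01] [ -7.8  33.6  36.2  94.7 -53.7  86.   45.8] 0.052048031684928935 [-0.6522034  -1.01548235  0.28744634]
[[249.55072291 286.12795636]
 [250.39687354 235.15260322]
 [251.07811814 247.13753319]]
grasp pt [ 0.61082926 -0.02066791  0.11182684]
```

View pics/w7.png

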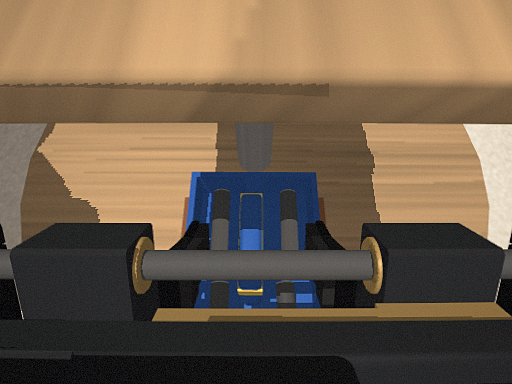

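View pics/t7z.png

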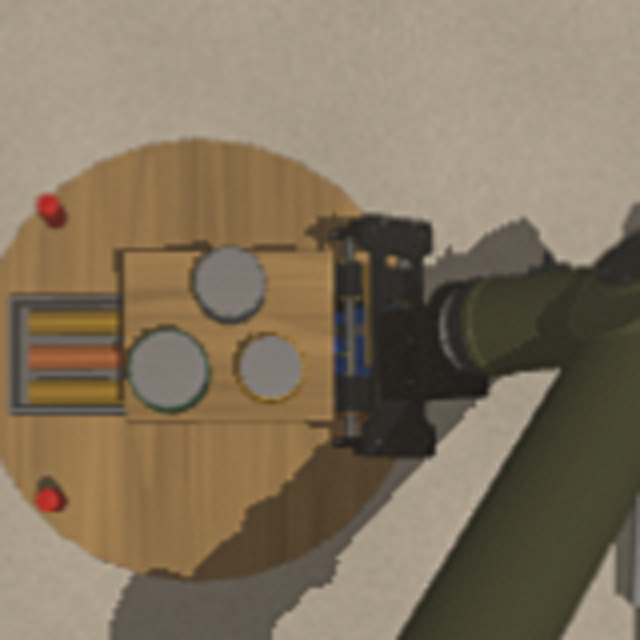

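{"method": "carry_out", "body": {
  "targets": [
    [[0,2,2],[0,0,0]],
    [[0,0,0],[0,0,0]]
  ],
  "jaw": 0.6
}}

```text
time_s: 11.65
tool_pos: [0.6106, -0.005, 0.097]
tool_rot: [-50.0, 0.0, 0.5]
force: [-0.2, 0.6, -0.3]
grip_width: 0.0522
```

{"method": "carry_out", "body": {
  "targets": [
    [[0,0,0],[0,0,0]],
    [[0,0,0],[0,0,0]],
    [[0,0,0],[0,0,0]],
    [[0,0,0],[0,0,0]],
    [[0,0,0],[0,0,0]],
    [[0,0,0],[0,0,0]],
    [[0,0,0],[0,0,0]],
    [[0,0,0],[0,0,0]]
  ],
  "jaw": 0,
  "squeeze": 45
}}

```text
time_s: 12.45
tool_pos: [0.6099, -0.0049, 0.0963]
tool_rot: [-50.0, 0.1, 0.6]
force: [-2.0, -0.1, 0.6]
grip_width: 0.0096
```

Run:
```python
from h import *
o=env.get_obs(); print(o["time_s"],o["tool_pos"],o["tool_rot"],np.round(o["qpos"],1),o["grip_width"],o["force"],o["wrist_torque"])
p,R=pose(); print("grasp pt",p+R.apply([0,-.019,0]))
rp=[-50,0,.5]
s=plan(p+[0,0,.012],rp,4)
s=plan(p+[0,-.02,.03],rp,3,start=s)
s=plan(p+[0,-.10,.05],rp,6,start=s)
im=save("wrist","w8")
```

```text
12.45 [ 0.60987284 -0.00490423  0.09631614] [-49.99151868   0.10584711   0.5569727 ] [ -8.1  33.4  36.1  94.9 -53.8  85.9  45.7] 0.009583003835263594 [-1.98803426 -0.13239242  0.6110868 ] [-0.82928647  0.33397912  0.3178413 ]
grasp pt [ 0.61001846 -0.01711851  0.11086915]
4 rows; end [ 0.6099 -0.0049  0.1083] [-4.999e+01 -1.000e-02  5.100e-01]
[[[-0.0, -2.3, 1.9], [-0.0, -0.01, -0.03]], [[-0.0, -2.3, 2.0], [-0.0, -0.01, -0.03]], [[-0.0, -2.3, 1.9], [-0.0, -0.01, -0.03]], [[-0.0, -2.3, 1.9], [-0.0, -0.01, -0.03]]]
3 rows; end [ 0.6099 -0.0249  0.1263] [-4.999e+01  1.000e-02  4.900e-01]
[[[-0.1, -8.9, -1.2], [-0.0, 0.01, 0.0]], [[-0.0, -8.9, -1.3], [-0.0, 0.01, 0.0]], [[-0.1, -8.8, -1.2], [-0.0, 0.01, 0.0]]]
6 rows; end [ 0.6098 -0.1049  0.1464] [-4.999e+01  1.000e-02  4.900e-01]
[[[-0.1, -11.1, -8.1], [-0.0, -0.0, 0.0]], [[-0.1, -11.2, -8.0], [-0.0, -0.0, 0.0]], [[-0.1, -11.1, -8.1], [-0.0, -0.0, 0.0]], [[-0.1, -11.1, -8.1], [-0.0, -0.0, 0.0]], [[-0.2, -11.2, -8.1], [-0.0, -0.0, 0.0]], [[-0.1, -11.1, -8.0], [-0.0, -0.0, 0.0]]]
```

View pics/w8.png

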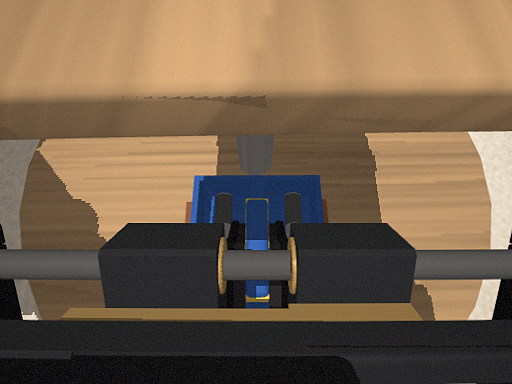

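{"method": "carry_out", "body": {
  "targets": [
    [[0,-1.2,1],[0,0,0]],
    [[0,-2.3,1.9],[0,0,0]],
    [[0,-2.3,1.9],[0,0,0]],
    [[0,-2.3,1.9],[0,0,0]],
    [[0,-4,0.5],[0,0,0]],
    [[0,-6,-0.9],[0,0,0]],
    [[0,-8,-1.2],[0,0,0]],
    [[0,-8,-2],[0,0,0]]
  ],
  "squeeze": 55
}}

```text
time_s: 13.3
tool_pos: [0.6106, -0.0252, 0.1251]
tool_rot: [-50.0, 0.0, 0.5]
force: [0.4, -0.8, -4.7]
grip_width: 0.009
```

Run:
```python
from h import *
o=env.get_obs(); print(o["time_s"],o["tool_pos"],o["tool_rot"],np.round(o["qpos"],1),o["grip_width"],o["force"],o["wrist_torque"])
im=save("wrist","w9"); im=save("scene","s9"); cv2.imwrite("pics/s9z.png",cv2.resize(im[130:260,150:300,::-1],None,fx=4,fy=4,interpolation=cv2.INTER_CUBIC))
```

```text
13.3 [ 0.61059543 -0.0251921   0.12514836] [-5.00088939e+01  4.47981858e-02  5.20383638e-01] [ -6.8  32.5  37.1  92.7 -52.5  88.9  44.8] 0.009048397380802492 [ 0.35226358 -0.8343027  -4.73171655] [-1.47206081  0.07251327  0.04541057]
```

View pics/w9.png

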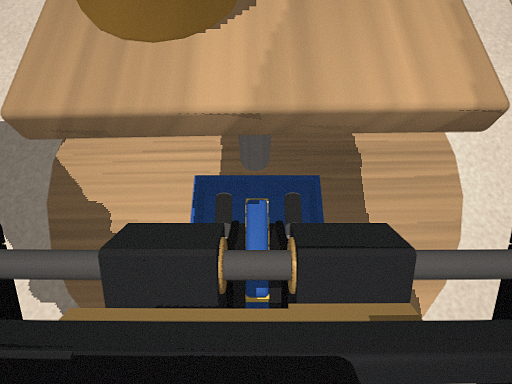

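View pics/s9z.png

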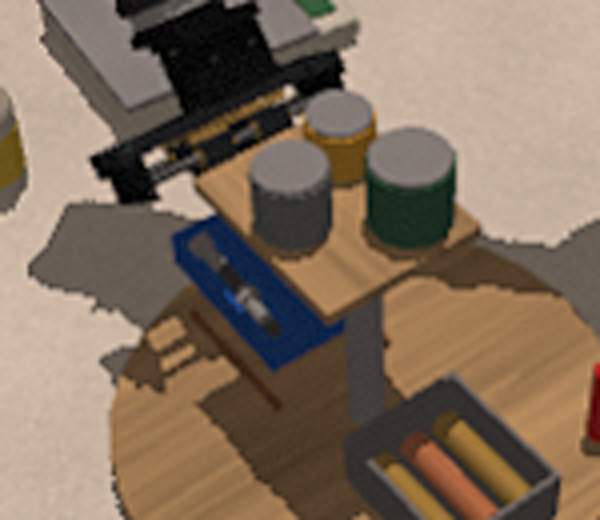

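Run:
```python
from h import *
p,R=pose()
s=plan([.6106,-.13,.175],[-50,0,.5],8)
s=plan([.494,-.3824,.175],[-50,0,-24.5],14,start=s)
print(proj("scene",[.4887,-.3937,.05]))
```

```text
8 rows; end [ 0.6106 -0.1301  0.175 ] [-5.001e+01 -2.000e-02  5.100e-01]
[[[-0.1, -13.0, -5.9], [0.01, -0.01, 0.01]], [[-0.2, -13.1, -6.0], [0.01, -0.01, 0.01]], [[-0.1, -13.0, -5.9], [0.01, -0.01, 0.01]], [[-0.2, -13.0, -5.9], [0.01, -0.01, 0.01]], [[-0.1, -13.1, -5.9], [0.01, -0.01, 0.01]], [[-0.2, -13.0, -5.9], [0.01, -0.01, 0.01]], [[-0.2, -13.0, -5.9], [0.01, -0.01, 0.01]], [[-0.1, -13.1, -6.0], [0.01, -0.01, 0.01]]]
14 rows; end [ 0.494  -0.3824  0.175 ] [-5.000e+01 -3.000e-02 -2.453e+01]
[[[-8.5, -11.5, -13.8], [0.0, 1.37, -1.15]], [[-7.9, -11.7, -13.9], [0.0, 1.37, -1.15]], [[-7.4, -11.9, -14.1], [0.0, 1.37, -1.15]], [[-6.7, -12.0, -14.3], [0.0, 1.37, -1.15]], [[-6.2, -12.1, -14.5], [0.0, 1.37, -1.15]], [[-5.6, -12.3, -14.6], [0.0, 1.37, -1.15]], [[-5.0, -12.3, -14.7], [0.0, 1.37, -1.15]], [[-4.4, -12.5, -14.8], [0.0, 1.37, -1.15]], [[-3.8, -12.5, -15.0], [0.0, 1.37, -1.15]], [[-3.2, -12.6, -15.0], [0.0, 1.37, -1.15]], [[-2.6, -12.6, -15.1], [0.0, 1.37, -1.15]], [[-1.9, -12.7, -15.1], [0.0, 1.37, -1.15]], [[-1.4, -12.8, -15.2], [0.0, 1.37, -1.15]], [[-0.7, -12.7, -15.2], [0.0, 1.37, -1.15]]]
[[192.90381798 132.17908718]]
```

{"method": "carry_out", "body": {
  "targets": [
    [[0,-6,-2.7],[0,0,0]],
    [[0,-11,-5],[0,0,0]],
    [[0,-15,-7],[0,0,0]],
    [[0,-17,-8],[0,0,0]],
    [[0,-17,-8],[0,0,0]],
    [[0,-15,-7],[0,0,0]],
    [[0,-12,-5],[0,0,0]],
    [[0,-7,-3],[0,0,0]],
    [[0,-4,-2],[0,0,0]]
  ]
}}

```text
time_s: 14.3
tool_pos: [0.6116, -0.1287, 0.1739]
tool_rot: [-50.0, 0.0, 0.5]
force: [-0.8, 0.5, -5.0]
grip_width: 0.0099
```

Run:
```python
from h import *
o=env.get_obs(); print(o["time_s"],o["tool_pos"],o["tool_rot"],np.round(o["qpos"],1),o["grip_width"],o["force"],o["wrist_torque"])
im=save("wrist","w10"); im=save("top","t10"); cv2.imwrite("pics/t10z.png",cv2.resize(im[90:270,240:440,::-1],None,fx=4,fy=4,interpolation=cv2.INTER_CUBIC)[:600])
s=plan([.494,-.3824,.175],[-50,0,-24.5],14)
```

```text
14.3 [ 0.61159718 -0.12871052  0.17389817] [-4.99971009e+01  4.98991492e-02  4.98888181e-01] [  1.9  35.6  39.1  82.7 -50.8  99.   47. ] 0.00991906916864891 [-0.8159206   0.49721956 -5.01778701] [-1.40822305  0.04153258  0.0220044 ]
14 rows; end [ 0.494  -0.3824  0.175 ] [-5.002e+01  5.000e-02 -2.452e+01]
[[[-8.6, -11.7, -13.8], [0.0, 1.37, -1.15]], [[-8.0, -11.9, -14.0], [0.0, 1.37, -1.15]], [[-7.4, -12.0, -14.2], [0.0, 1.37, -1.15]], [[-6.8, -12.1, -14.3], [0.0, 1.37, -1.15]], [[-6.3, -12.3, -14.5], [0.0, 1.37, -1.15]], [[-5.6, -12.4, -14.7], [0.0, 1.37, -1.15]], [[-5.1, -12.5, -14.7], [0.0, 1.37, -1.15]], [[-4.4, -12.6, -14.9], [0.0, 1.37, -1.15]], [[-3.8, -12.7, -15.0], [0.0, 1.37, -1.15]], [[-3.2, -12.8, -15.1], [0.0, 1.37, -1.15]], [[-2.6, -12.8, -15.1], [0.0, 1.37, -1.15]], [[-2.0, -12.9, -15.2], [0.0, 1.37, -1.15]], [[-1.3, -12.9, -15.2], [0.0, 1.37, -1.15]], [[-0.8, -12.9, -15.3], [0.0, 1.37, -1.15]]]
```

View pics/w10.png

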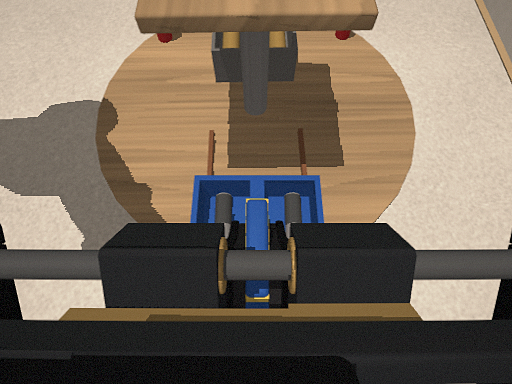

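View pics/t10z.png

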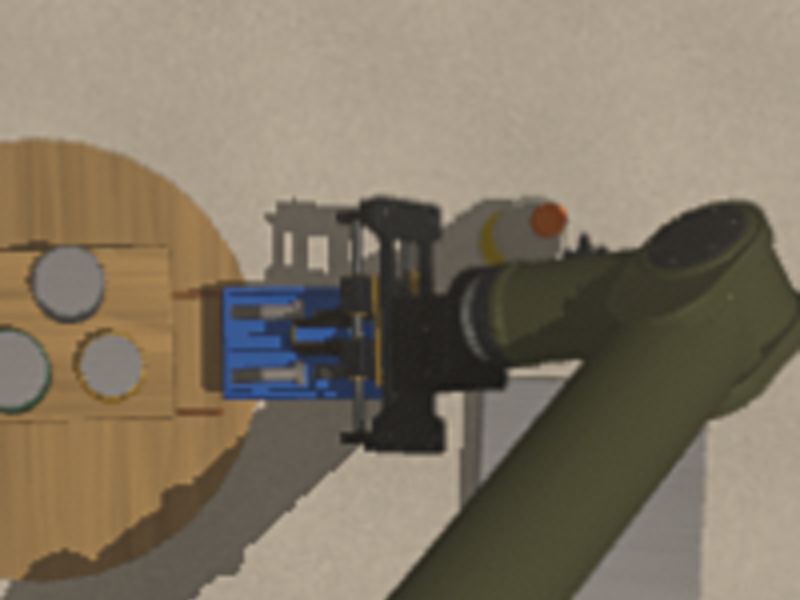

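{"method": "carry_out", "body": {
  "targets": [
    [[-4.3,-5.8,-6.9],[0,0.7,-0.6]],
    [[-4.3,-5.9,-6.9],[0,0.7,-0.6]],
    [[-8,-12,-14],[0,1.4,-1.15]],
    [[-7.4,-12,-14.2],[0,1.4,-1.15]],
    [[-6.8,-12,-14.3],[0,1.4,-1.15]],
    [[-6.3,-12.3,-14.5],[0,1.4,-1.15]],
    [[-5.6,-12.4,-14.7],[0,1.4,-1.15]],
    [[-2.8,-6,-7.3],[0,0.7,-0.6]]
  ]
}}

```text
time_s: 15.2
tool_pos: [0.5545, -0.2489, 0.174]
tool_rot: [-50.1, 0.2, -11.6]
force: [-0.8, -1.0, -4.7]
grip_width: 0.0095
```

Run:
```python
from h import *
o=env.get_obs(); print(o["time_s"],o["tool_pos"],o["tool_rot"],np.round(o["qpos"],1),o["grip_width"],o["force"],o["wrist_torque"])
s=plan([.494,-.3824,.17],[-50,0,-24.5],9)
im=save("scene","s11")
```

```text
15.2 [ 0.55454587 -0.24893949  0.17395805] [-50.11032665   0.16314466 -11.62902683] [ 10.9  35.1  43.6  85.4 -51.6  99.7  49. ] 0.009508523211586092 [-0.77975458 -1.00943432 -4.70847105] [-1.44521802  0.36262069  0.01038008]
9 rows; end [ 0.494  -0.3824  0.17  ] [-5.004e+01 -2.000e-02 -2.445e+01]
[[[-3.6, -9.8, -12.5], [0.01, 1.08, -0.93]], [[-3.2, -9.9, -12.5], [0.01, 1.08, -0.93]], [[-2.8, -10.0, -12.6], [0.01, 1.08, -0.93]], [[-2.4, -10.0, -12.6], [0.01, 1.08, -0.93]], [[-2.0, -10.0, -12.7], [0.01, 1.08, -0.93]], [[-1.6, -10.1, -12.7], [0.01, 1.08, -0.93]], [[-1.2, -10.1, -12.8], [0.01, 1.08, -0.93]], [[-0.8, -10.1, -12.7], [0.01, 1.08, -0.93]], [[-0.4, -10.1, -12.8], [0.01, 1.08, -0.93]]]
```

View pics/s11.png

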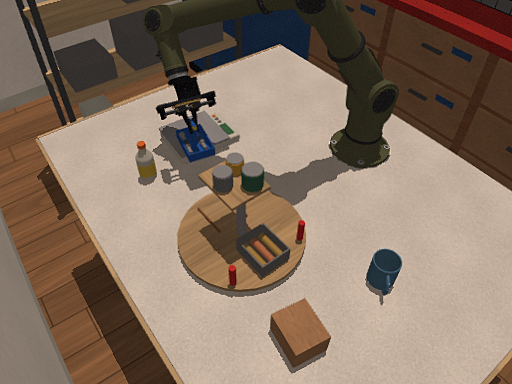

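{"method": "carry_out", "body": {
  "targets": [
    [[-1.8,-5,-6.2],[0,0.5,-0.5]],
    [[-3.4,-9.9,-12.5],[0,1.1,-0.9]],
    [[-3,-10,-12.6],[0,1.1,-0.9]],
    [[-2.6,-10,-12.6],[0,1.1,-0.9]],
    [[-2.2,-10,-12.7],[0,1.1,-0.9]],
    [[-1.8,-10,-12.7],[0,1.1,-0.9]],
    [[-1.4,-10,-12.8],[0,1.1,-0.9]],
    [[-1,-10,-12.7],[0,1.1,-0.9]],
    [[-0.6,-10,-12.8],[0,1.1,-0.9]],
    [[-0.2,-5,-6.4],[0,0.5,-0.5]],
    [[0,0,0],[0,0,0]]
  ]
}}

```text
time_s: 16.35
tool_pos: [0.4953, -0.381, 0.1695]
tool_rot: [-50.1, 0.2, -24.3]
force: [-0.2, 0.1, -5.3]
grip_width: 0.0093
```

Run:
```python
from h import *
o=env.get_obs(); print(o["time_s"],o["tool_pos"],o["tool_rot"],np.round(o["qpos"],1),o["grip_width"],o["force"],o["wrist_torque"])
p,R=pose(); z=p[2]-.0663
th=np.radians(o["tool_rot"][2]); print("tote est", p[:2]+.0125*np.array([np.sin(th),-np.cos(th)]),z)
save("wrist","w12")
im=save("scene","s12");cv2.imwrite("pics/s12z.png",cv2.resize(im[80:200,120:270,::-1],None,fx=4,fy=4,interpolation=cv2.INTER_CUBIC))
im=save("top","t12"); cv2.imwrite("pics/t12z.png",cv2.resize(im[160:280,320:460,::-1],None,fx=4,fy=4,interpolation=cv2.INTER_CUBIC))
s=plan([.494,-.3824,.126],[-50,0,-24.5],6)
```

```text
16.35 [ 0.49528434 -0.38098563  0.1694715 ] [-50.0989564    0.17624191 -24.25094416] [ 22.9  38.9  46.9  82.5 -54.5 102.   50.1] 0.009346752393732467 [-0.1687863   0.11594515 -5.29765907] [-1.33211601  0.65238794 -0.04545374]
tote est [ 0.49015017 -0.39238257] 0.1031715034624982
6 rows; end [ 0.494  -0.3824  0.126 ] [-4.997e+01 -1.000e-02 -2.447e+01]
[[[-0.2, 5.0, -5.4], [-0.0, 0.05, -0.07]], [[-0.3, 5.1, -5.3], [-0.0, 0.05, -0.07]], [[-0.2, 5.0, -5.4], [-0.0, 0.05, -0.07]], [[-0.2, 5.1, -5.3], [-0.0, 0.05, -0.07]], [[-0.2, 5.0, -5.4], [-0.0, 0.05, -0.07]], [[-0.3, 5.1, -5.3], [-0.0, 0.05, -0.07]]]
```

View pics/s12z.png

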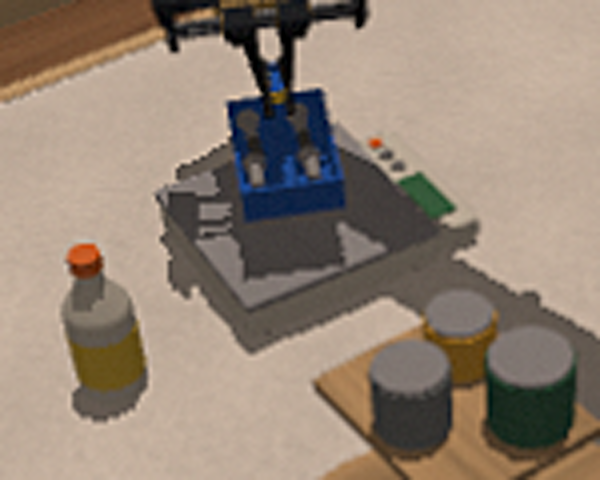

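View pics/t12z.png

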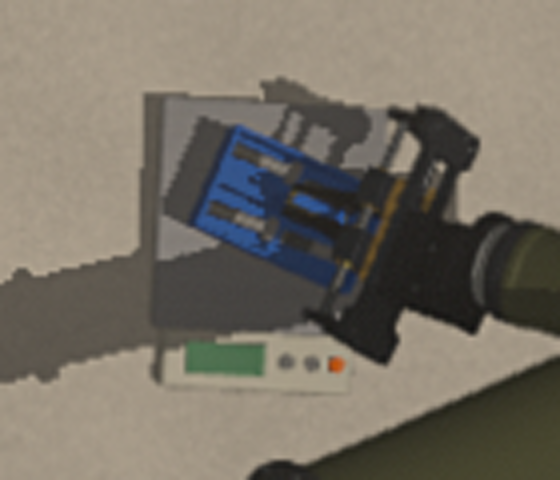

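View pics/w12.png

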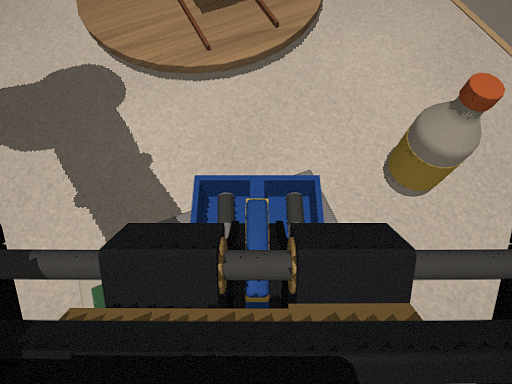

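{"method": "carry_out", "body": {
  "targets": [
    [[0,3,-2.6],[0,0,0]],
    [[0,6,-5],[0,0,0]],
    [[0,7,-6],[0,0,0]],
    [[0,7,-6],[0,0,0]],
    [[-0.5,6,-5],[0,0,0]],
    [[-0.5,4,-3.4],[0,0,0]],
    [[0,2,-1.7],[0,0,0]],
    [[0,0,0],[0,0,0]]
  ]
}}

```text
time_s: 17.3
tool_pos: [0.4954, -0.379, 0.1235]
tool_rot: [-50.0, 0.2, -24.1]
force: [0.2, -0.3, -4.7]
grip_width: 0.0096
```

{"method": "carry_out", "body": {
  "targets": [
    [[0,0.8,-0.6],[0,0,0]],
    [[0,0.8,-0.6],[0,0,0]],
    [[0,0.8,-0.6],[0,0,0]],
    [[0,0.8,-0.6],[0,0,0]],
    [[0,0,0],[0,0,0]],
    [[0,0,0],[0,0,0]]
  ]
}}

```text
time_s: 17.9
tool_pos: [0.4956, -0.3788, 0.1199]
tool_rot: [-50.0, 0.1, -24.1]
force: [-0.7, 0.2, -4.3]
grip_width: 0.01
```

{"method": "carry_out", "body": {
  "targets": [
    [[0,0.8,-0.6],[0,0,0]],
    [[0,0.8,-0.6],[0,0,0]],
    [[0,0.8,-0.6],[0,0,0]],
    [[0,0,0],[0,0,0]],
    [[0,0,0],[0,0,0]]
  ]
}}

```text
time_s: 18.4
tool_pos: [0.4956, -0.3787, 0.1168]
tool_rot: [-50.0, 0.1, -24.1]
force: [-1.1, 0.8, -4.6]
grip_width: 0.0096
```

{"method": "carry_out", "body": {
  "targets": [
    [[0,0.4,-0.3],[0,0,0]],
    [[0,0.4,-0.3],[0,0,0]],
    [[0,0,0],[0,0,0]],
    [[0,0,0],[0,0,0]]
  ]
}}

```text
time_s: 18.8
tool_pos: [0.4956, -0.3787, 0.1164]
tool_rot: [-50.0, 0.1, -24.1]
force: [-2.1, -0.6, -1.8]
grip_width: 0.0096
```

{"method": "carry_out", "body": {
  "targets": [
    [[0,0.4,-0.3],[0,0,0]],
    [[0,0.4,-0.3],[0,0,0]],
    [[0,0,0],[0,0,0]],
    [[0,0,0],[0,0,0]]
  ]
}}

```text
time_s: 19.2
tool_pos: [0.4956, -0.3787, 0.1163]
tool_rot: [-50.0, 0.1, -24.1]
force: [-3.9, -0.9, 5.7]
grip_width: 0.0094
```

Run:
```python
from h import *
o=env.get_obs(); print(o["time_s"],o["tool_pos"],o["tool_rot"],np.round(o["qpos"],1),o["grip_width"],o["force"],o["wrist_torque"])
th=np.radians(o["tool_rot"][2]); print("tote est", o["tool_pos"][:2]+.0125*np.array([np.sin(th),-np.cos(th)]))
im=save("scene","s13");cv2.imwrite("pics/s13z.png",cv2.resize(im[80:200,120:270,::-1],None,fx=4,fy=4,interpolation=cv2.INTER_CUBIC))
```

```text
19.2 [ 0.49557837 -0.37869197  0.11630879] [-49.9833143    0.08705962 -24.05522046] [ 23.3  41.8  45.6  84.9 -55.8  98.5  53.5] 0.009423032833608654 [-3.87831244 -0.90941472  5.68188864] [-0.13980845  0.5147451   0.35560875]
tote est [ 0.49048316 -0.39010639]
```

View pics/s13z.png

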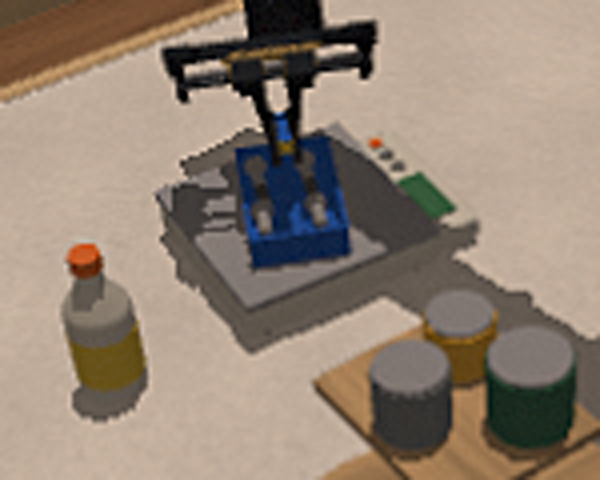

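{"method": "carry_out", "body": {
  "targets": [
    [[0,0,0],[0,0,0]],
    [[0,0,0],[0,0,0]],
    [[0,0,0],[0,0,0]],
    [[0,0,0],[0,0,0]]
  ],
  "jaw": 0.5
}}

```text
time_s: 19.65
tool_pos: [0.496, -0.3784, 0.1146]
tool_rot: [-50.0, 0.1, -24.0]
force: [-0.9, -0.4, 0.1]
grip_width: 0.0336
```

Run:
```python
from h import *
o=env.get_obs(); print(o["time_s"],o["tool_pos"],o["grip_width"],o["force"])
save("wrist","w14")
```

```text
19.65 [ 0.4959573  -0.37835361  0.11461825] 0.03359634907144845 [-0.87659414 -0.42428118  0.0562173 ]
```

View pics/w14.png

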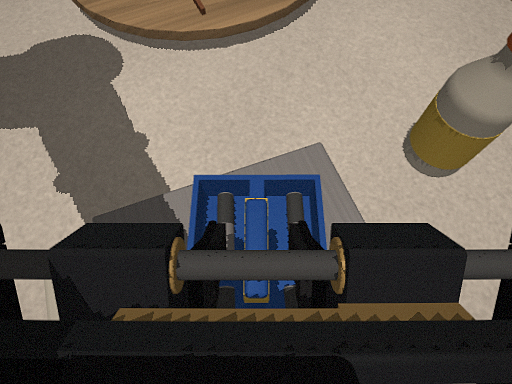

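Released, tab midway between the fingers (col 257). Retract back along the tool axis.

{"method": "carry_out", "body": {
  "targets": [
    [[0,0,0],[0,0,0]],
    [[0,-10,0],[0,0,0]],
    [[0,-20,0],[0,0,0]],
    [[0,-25,0],[0,0,0]],
    [[0,-25,0],[0,0,0]],
    [[0,-25,0],[0,0,0]],
    [[0,-20,0],[0,0,0]],
    [[0,-10,0],[0,0,0]],
    [[0,0,0],[0,0,0]],
    [[0,0,0],[0,0,0]]
  ],
  "jaw": 0.55
}}

```text
time_s: 20.7
tool_pos: [0.4606, -0.4575, 0.2178]
tool_rot: [-50.0, 0.2, -24.1]
force: [0.4, -0.5, -0.1]
grip_width: 0.0482
```

Run:
```python
from h import *
o=env.get_obs(); print(o["time_s"],o["tool_pos"],o["tool_rot"],np.round(o["qpos"],1),o["grip_width"],o["force"])
save("wrist","w15")
im=save("scene","s15");cv2.imwrite("pics/s15z.png",cv2.resize(im[80:200,120:270,::-1],None,fx=4,fy=4,interpolation=cv2.INTER_CUBIC))
```

```text
20.7 [ 0.46064474 -0.45753028  0.21780904] [-50.00598359   0.16867648 -24.06223646] [ 32.1  42.5  47.   70.9 -54.7 110.8  50.6] 0.048150360182926795 [ 0.36791678 -0.46459997 -0.09232356]
```

View pics/w15.png

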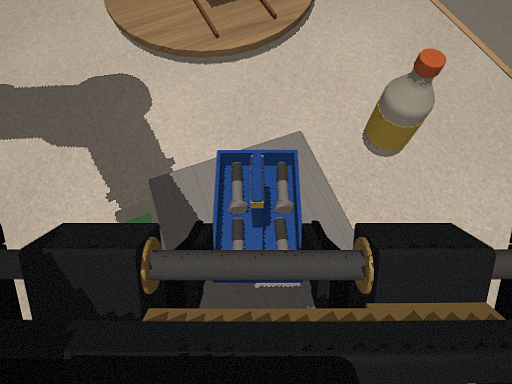

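View pics/s15z.png

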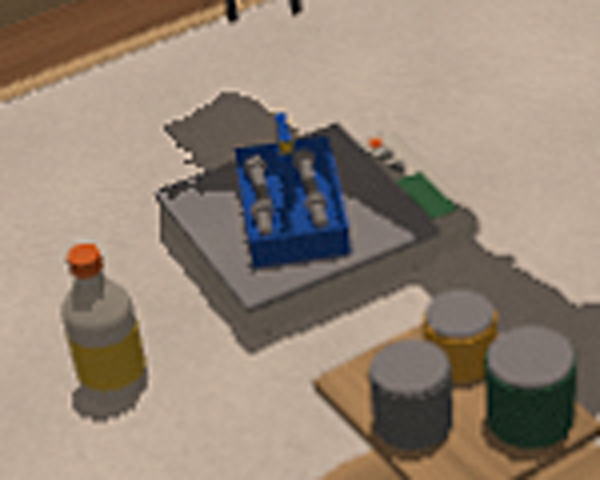

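Run:
```python
from h import *
q=np.array([(236,149),(322,139),(350,234),(251,247)])/4.+[120,80]-.4
X=onplane("scene",q,.082); print(X.round(3),X.mean(0))
q=np.array([(218,151),(299,151)]) ; Y=onplane("wrist",q,.082); print(Y.round(3))
pq=np.array([(160,195),(338,126),(440,235),(248,308)])/4.+[120,80]-.4
print("pan",onplane("scene",pq,.05).round(3), onplane("scene",pq,.05).mean(0))
o=env.get_obs(); print(o["time_s"],np.abs(o["joint_velocities"]).max(),o["force"])
env.sign_off()
```

```text
[[ 0.503 -0.47   0.082]
 [ 0.429 -0.434  0.082]
 [ 0.483 -0.298  0.082]
 [ 0.563 -0.336  0.082]] [ 0.49461645 -0.38423681  0.082     ]
[[ 0.481 -0.308  0.082]
 [ 0.564 -0.345  0.082]]
pan [[ 0.578 -0.49   0.05 ]
 [ 0.385 -0.481  0.05 ]
 [ 0.399 -0.281  0.05 ]
 [ 0.591 -0.3    0.05 ]] [ 0.48825034 -0.38834728  0.05      ]
20.8 0.30650038270756297 [ 0.19591862 -0.00244296 -0.28486525]
the job is handed in; nothing more can be done
```

The tote is on the scale pan, released and level, with all four bolts still in it. I handed the job in at 20.8 s of the 64 s allowed; the sign-off gave no verdict.

- **Turning:** I held one red peg (peg_a) loosely between the fingers and turned the carousel about 71° clockwise. The bay then pointed to the robot's right, at a measured yaw of about 90.7°.
- **Lifting and carrying:** I gripped the tab with the tool leaning 40°, using 45 N and then 55 N. I lifted the tote out from under the upper board and carried it across without visible tilt.
- **Placing:** I lowered it in steps of 1 mm or less until it touched. The last force reading was about 6 N upwards on the tool.

**Last checks**
- **Position:** the pictures put the tote's middle about 8 mm from the pan's, against 40 mm allowed. The arm's own position gave about 4 mm.
- **Bolts:** all four show inside the tote in both the wrist and scene pictures.
- **Release:** the gripper had backed off about 135 mm, and the tool force read near zero.
- **Bystanders:** the bottle was in its place in the last scene picture. The mug and cardboard box were in theirs in the last full scene view, before I lowered the tote.

No check failed. The two position estimates differed by a few millimetres, because the scene and top cameras disagree slightly on where the pan is.

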